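Pack the lacquer jar and the tin into the kit box

TASK

Lacquering is over: pack the large amber jar and the rectangular metal tin side by side into the open wooden kit box, both standing upright on its floor. Set them down, do not drop them, and leave the small amber jar standing where it is.

Things in the scene. Friction and masses are not known exactly. Their poses are not given: they have to be found in the camera images.
- box_floor (a point): Open shallow kit box of pale wood, fixed, empty. Point: centre of its inner floor, 6 mm above the bench. Inside 150 mm long (x), 80 mm wide (y), z up; walls 6 mm thick, rim 19 mm above the inner floor. Jar and tin fit only in a row along its length, either order, 26 mm to spare if the tin's x lies along the box. Grip them at mid-height or above, fingers across the box's width, to clear rim and neighbour.
- jar_center (a point): The large round jar of amber glass with a black lid, to be packed: diameter 58 mm, 90 mm high, lid (diameter 50 mm) the top 20 mm. About 0.35 kg. This point is on its axis, half-way up (45 mm above its underside); z is its axis, upward.
- tin_center (a point): The rectangular tin of bare metal, to be packed: 66 mm along its x, 52 mm along its y, upright along z, its flat-sided body 66 mm high, with a round black screw cap (diameter 36 mm) in the middle of the top, 86 mm high in all. About 0.4 kg. This point is on its middle axis, 43 mm above its underside.
- small_jar_center (a point): Bystander: small jar of amber glass with a black lid, diameter 42 mm, 62 mm high; point on its axis, half-way up. It, the large jar, the rectangular tin and a round flat tin (bystander, diameter 64 mm, 40 mm high) stand two left, two right of the box in any order, centres at least 110 mm apart. Beyond the box lies a rest with chopsticks, under 30 mm high.
Mind the look-alikes: they are no part of the job. What is shaped like the part that bears box_floor but blue or purple is not meant.

How it is judged:
By the outcome, as a careful person would: the job done as asked, in the order asked, and still so for the second after the job is handed in, with the robot touching nothing.
It also fails if it takes over 59 s, if anything falls off the work surface, if the arm or the gripper's body presses on something with over 40 N, if the wrist force passes 120 N, or if a joint passes its speed limit or range.

ROBOT

A 6-joint arm with a two-finger parallel gripper is mounted at the origin on the work surface. World frame = base frame: x ahead of the robot, y to its left, z up, the work surface at z = 0. Lengths are in m, angles in rad, forces in N, time in s.
With the tool pointing down it reaches from about 0.3 to 0.875 m from the base axis. Payload 6.4 kg.
Tool frame: the origin (TCP) lies where the fingers leave the gripper's body, on its centre line; the fingertips stand 73 mm ahead of it and the grasp point (between the pads) lies 54 mm ahead of it; z points along the fingers, y is the line along which they close (so a half turn about z gives the same grasp; the last joint's range is limited). The gripper opens to 85 mm and grips with 20 to 120 N. Pads are 22 mm wide; open, the fingers measure 114 mm over their backs; the gripper's body (76 mm by 85 mm) begins 54 mm behind the grasp point. The pads swing forward as they close: fully open they stand 13 mm farther back than shut.
Start: joints at [1.096, 0.181, 1.607, -0, 1.354, -0.206], TCP at [0.153, 0.554, 0.304] pointing down, gripper open.
Joint ranges: [-2.99, 2.99], [-0.89, 2.07], [0.3, 2.58], [-1.14, 4.28], [0, 2.63], [-3.12, 3.12]. Speed limits (rad/s): [2.57, 2.57, 3.01, 3.14, 3.14, 3.14].

INTERFACE

Orientations are given as a unit quaternion [w, x, y, z].
In Python, from bench import ctrl gives the robot as it stands.
- The arm moves only by the tool carry_out, never from a script. Its argument "steps" is one flat list of numbers, 7 for each row, row after row: the shift along the tool's x, y, z in m, then the turn, a rotation vector about the tool's x, y, z in rad, then the opening, from 0 (shut) to 1 (fully open). In form: [dx, dy, dz, wx, wy, wz, claw, dx, dy, dz, wx, wy, wz, claw, ...]. A call has 1 to 20 rows; each row is the pose to reach, as a shift and turn from the pose commanded when the call began, along the tool's axes at that moment; what a row does not reach only later rows make up. A row lasts 1/10 s, in which the tool goes at most 50 mm and 8.59 degrees, less where a joint would pass 70% of its speed; a pose out of reach is approached as far as the arm can. A call with a gripper value outside its range is refused whole. The fingers move at their own pace and stop on an object; the grip force is fixed at half the most. Time passes only in rows, so rows that repeat a pose let the fingers close. It gives the time, the measured TCP pose, the force, the opening and the grip force at its end, in the units of the state.
- ctrl.get_obs(): the state, without advancing time (a new reading comes with each control period).
- ctrl.camera(name): name is "scene" or "top" or "wrist"; returns the picture (400x640x3 uint8, red, green, blue); there is no depth.
- ctrl.camera_params(name): a dict with "vertical_fov" (degrees; the focal length in pixels is half the picture's height over the tangent of half this angle, whatever the lens; pixels are square), "cx", "cy" (the principal point, pixels), "cam_to_world" (4x4, takes a point from camera to world coordinates); the wrist camera has in their place "hand_eye" (4x4, takes a point from camera to tool coordinates, whose origin is the TCP and whose axes are the flange's). Camera axes: x right, y down, z forward; pixel columns grow to the right and rows downward; lengths in m; the calibration is good to about 2 mm. A picture is of the moment at which its call begins: read the wrist's pose just before it. camera_params takes no time and is no camera call.
- ctrl.hand_in(): hands the job in; it is judged then, once.
The state is a dict: "time_s": time; "q": joint angles; "dq": joint speeds; "joint_efforts": joint torques, N m; "eef_pos": TCP position; "eef_rot": TCP orientation; "wrist_force": force on the tool from outside, world axes, zero at the start; "torque": the same for the moment, N m; "opening": opening from 0.0 (shut) to 1.0 (fully open); "grasp_force": force on a finger pad.
Only numpy, scipy, OpenCV 4.12 (cv2) and the standard library are available. Lean on these libraries where they do the work, as an engineer would, in place of code of your own. Each camera call takes 0.05 s, during which the arm holds its last target. There are 200 camera calls.

## Working session

There is one attempt and no reset: what is moved stays moved. The work goes in short steps, Python scripts to look and compute and a tool call to move; the robot and the scene stay as the last step left them, time stands still between calls to the robot, and variables do not carry over. Pictures are saved under pics/ and viewed, at most 10 in all, crops included, and the job is handed in when it is done.

Besides the shell and the picture viewer there is one more tool, called after "Emit:" as name(argument=value, ...) on one line, values as JSON. carry_out: Moves the arm, as the interface text tells. Its arguments: {"type":"object","properties":{"steps":{"type":"array"}},"required":["steps"]}

```bash
mkdir -p pics
cat > h.py <<'E'
import numpy as np, cv2
from bench import ctrl
from scipy.spatial.transform import Rotation as R
def cam(name):
    o=ctrl.get_obs(); p=ctrl.camera_params(name); im=ctrl.camera(name)
    if name=="wrist":
        T=np.eye(4); w,x,y,z=o["eef_rot"]; T[:3,:3]=R.from_quat([x,y,z,w]).as_matrix(); T[:3,3]=o["eef_pos"]
        T=T@np.array(p["hand_eye"])
    else: T=np.array(p["cam_to_world"])
    f=im.shape[0]/2/np.tan(np.radians(p["vertical_fov"])/2)
    return im,T,f,p["cx"],p["cy"]
def ray(c,u,v,z):
    im,T,f,cx,cy=c; d=T[:3,:3]@np.array([(u-cx)/f,(v-cy)/f,1]); return T[:3,3]+d*(z-T[2,3])/d[2]
def save(n,im): cv2.imwrite(n,im[:,:,::-1])
E
python3 - <<'E'
from h import *
for n in("top","scene"):
    c=cam(n); save(f"pics/{n}0.png",c[0]); print(n,c[1].round(3).tolist(),c[2:])
print(ctrl.get_obs())
print(ctrl.camera_params("wrist"),ctrl.camera_params("top"))
E
```

```text
top [[-0.03, -0.986, 0.164, 0.4], [-0.999, 0.031, 0.007, 0.017], [-0.012, -0.164, -0.986, 1.095], [0.0, 0.0, 0.0, 1.0]] (np.float64(448.7124461132619), 328.2751823415941, 196.0309212226609)
scene [[-0.725, 0.501, -0.472, 1.122], [0.689, 0.519, -0.506, 0.604], [-0.009, -0.692, -0.722, 0.887], [0.0, 0.0, 0.0, 1.0]] (np.float64(380.44291420798373), 315.71878999052205, 205.52957510941516)
{'time_s': 0.1, 'q': array([ 1.09571877e+00,  1.81451941e-01,  1.60788226e+00, -1.56729087e-06,
        1.35383318e+00, -2.06305447e-01]), 'dq': array([ 0.00037493, -0.00171162, -0.00230225, -0.00073029,  0.00176053,
       -0.00015381]), 'joint_efforts': array([ 2.73830692e-04, -4.45874405e+01, -3.52237415e+01, -3.31391257e-04,
        4.17577598e-03, -3.86064062e-05]), 'eef_pos': array([0.15249864, 0.55401407, 0.30309494]), 'eef_rot': array([-2.62368258e-04,  1.33981715e-01,  9.90983491e-01, -7.42366293e-04]), 'wrist_force': array([0.04664271, 0.33106943, 0.2046195 ]), 'torque': array([ 0.02053122, -0.03945414,  0.03251922]), 'grasp_force': 0.0, 'opening': 1.003513749539626}
{'vertical_fov': 66.85213351120336, 'cx': 322.74646956373203, 'cy': 202.15295618594672, 'hand_eye': array([[-2.30789190e-04, -9.51438892e-01, -3.07837591e-01,
         7.91856719e-02],
       [ 9.99999782e-01, -2.91360276e-05, -6.59659495e-04,
        -9.15852401e-05],
       [ 6.18656534e-04, -3.07837676e-01,  9.51438691e-01,
        -7.09040114e-02],
       [ 0.00000000e+00,  0.00000000e+00,  0.00000000e+00,
         1.00000000e+00]])} {'vertical_fov': 48.046954127315324, 'cx': 328.2751823415941, 'cy': 196.0309212226609, 'cam_to_world': array([[-0.02953373, -0.9859943 ,  0.16414323,  0.39979336],
       [-0.99948721,  0.03116318,  0.00736021,  0.01730329],
       [-0.01237234, -0.16384168, -0.98640906,  1.09501479],
       [ 0.        ,  0.        ,  0.        ,  1.        ]])}
```

View pics/top0.png

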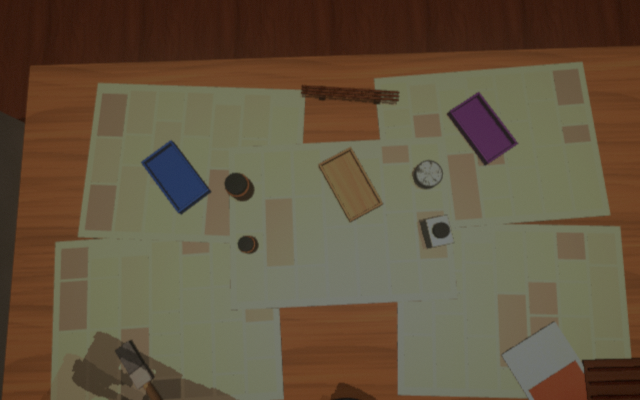

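View pics/scene0.png

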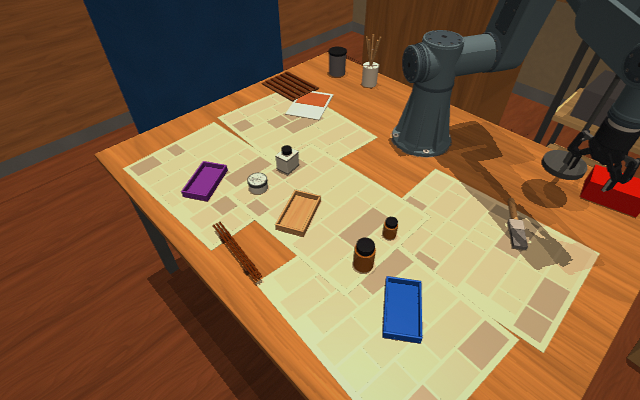

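The top view shows:
- Large amber jar: (238,185)
- Small amber jar: (248,244)
- Pale wood box: (350,185), with blue (176,177) and purple (482,128) look-alikes
- Round flat tin: (428,173)
- Rectangular tin: (437,231)

The pale wood box, the bigger jar and the square-sided tin with a single cap fit the description. I'll measure them and confirm in one enlarged crop.

Run:
```python
from h import *
c=cam("top"); im=c[0]
crop=im[130:270,215:465]; save("pics/crop.png",np.clip(cv2.resize(crop,None,fx=3.2,fy=3.2,interpolation=cv2.INTER_CUBIC)*1.6,0,255).astype(np.uint8))
hsv=cv2.cvtColor(im,cv2.COLOR_RGB2HSV)
def blob(m,x0,y0,x1,y1):
    k=np.zeros_like(m);k[y0:y1,x0:x1]=m[y0:y1,x0:x1]
    cs=cv2.findContours(k,cv2.RETR_EXTERNAL,cv2.CHAIN_APPROX_NONE)[0]
    return max(cs,key=cv2.contourArea)
dark=((hsv[...,2]<55)*255).astype(np.uint8)
for n,b,z in(("jar",(215,165,262,208),.09),("small",(230,228,265,260),.062),("cap",(431,218,455,243),.086)):
    q=blob(dark,*b);(u,v),r=cv2.minEnclosingCircle(q);print(n,u,v,r,ray(c,u,v,z).round(4))
print(hsv[185,350],hsv[180,280],hsv[235,330])
wood=((hsv[...,1]>90)*255).astype(np.uint8)
q=blob(wood,310,140,390,230);rr=cv2.minAreaRect(q);P=np.array([ray(c,*p,.025)for p in cv2.boxPoints(rr)]);print(rr,P.round(4).tolist(),P.mean(0))
```

```text
jar 235.5625 183.78125 10.92263412475586 [0.6021 0.2359 0.09  ]
small 245.26190185546875 243.73809814453125 7.441561222076416 [0.4666 0.219  0.062 ]
cap 440.5 230.0 8.077847480773926 [ 0.4825 -0.2247  0.086 ]
[ 17 126 115] [ 33  60 119] [ 36  40 120]
((349.9716796875, 183.84906005859375), (66.14456176757812, 37.97727584838867), 60.945396423339844) [[0.6577, 0.0498, 0.025], [0.7016, -0.0331, 0.025], [0.5554, -0.105, 0.025], [0.5133, -0.0235, 0.025]] [ 0.60701927 -0.02794803  0.025     ]
```

View pics/crop.png

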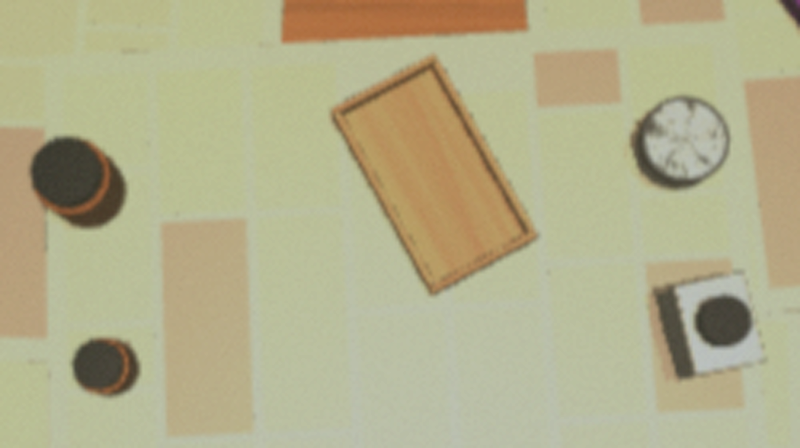

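The crop confirms the wooden box, the large jar on the left, the small jar below it, and the tin with its round cap at lower right. I'll move above the large jar, fingers already turned across the box's width.

Emit:
carry_out(steps=[-0.518,-0.187,0.053,0,0,-0.738,1,-0.518,-0.187,0.053,0,0,-0.738,1,-0.518,-0.187,0.053,0,0,-0.738,1,-0.518,-0.187,0.053,0,0,-0.738,1,-0.518,-0.187,0.053,0,0,-0.738,1,-0.518,-0.187,0.053,0,0,-0.738,1,-0.518,-0.187,0.053,0,0,-0.738,1,-0.518,-0.187,0.053,0,0,-0.738,1,-0.518,-0.187,0.053,0,0,-0.738,1,-0.518,-0.187,0.053,0,0,-0.738,1,-0.518,-0.187,0.053,0,0,-0.738,1,-0.518,-0.187,0.053,0,0,-0.738,1,-0.518,-0.187,0.053,0,0,-0.738,1,-0.518,-0.187,0.053,0,0,-0.738,1,-0.518,-0.187,0.053,0,0,-0.738,1,-0.518,-0.187,0.053,0,0,-0.738,1])

```text
time_s: 1.75
eef_pos: [0.6015, 0.2376, 0.2511]
eef_rot: [-0.0, -0.233, 0.972, 0.0]
wrist_force: [0.7, 0.1, -1.2]
opening: 0.999
grasp_force: 0.0
```

```bash
cat >> h.py <<'E'
def totool(p):
    "world point -> shift in tool axes from TCP"
    o=ctrl.get_obs(); w,x,y,z=o["eef_rot"]; return R.from_quat([x,y,z,w]).inv().apply(np.array(p)-o["eef_pos"])
E
python3 - <<'E'
from h import *
o=ctrl.get_obs();print(o["time_s"],o["eef_pos"],o["eef_rot"],o["q"].round(2),o["dq"].round(3))
c=cam("wrist");im=c[0];save("pics/w1.png",im)
hsv=cv2.cvtColor(im,cv2.COLOR_RGB2HSV)
am=((hsv[...,2]<50)*255).astype(np.uint8)
for q in cv2.findContours(am,cv2.RETR_EXTERNAL,cv2.CHAIN_APPROX_NONE)[0]:
    if cv2.contourArea(q)>300:(u,v),r=cv2.minEnclosingCircle(q);p=ray(c,u,v,.09);print(u,v,r,cv2.contourArea(q),p,totool(p))
E
```

```text
1.75 [0.60147    0.23762489 0.25107909] [-6.04365052e-05 -2.33264690e-01  9.72413274e-01  7.43358500e-05] [ 0.19  0.38  1.46  0.    1.3  -1.85] [ 0.001 -0.001 -0.003 -0.004 -0.    -0.002]
310.0 378.0 310.7105712890625 36712.5 [0.76646666 0.30744363 0.09      ] [-0.17857108 -0.01258568  0.16123767]
321.8997497558594 205.56553649902344 30.2324275970459 2006.5 [0.60057223 0.23643404 0.09      ] [ 0.00148356 -0.00060037  0.16120104]
381.58197021484375 37.1065559387207 26.674009323120117 1841.0 [0.47366963 0.21779826 0.09      ] [0.12302854 0.04036766 0.16117778]
```

View pics/w1.png

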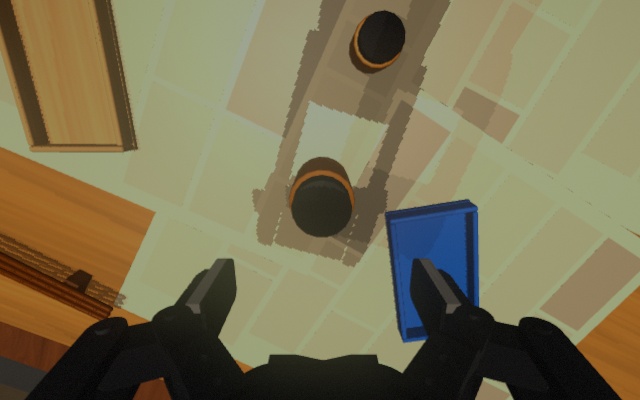

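The lid is centred at (322,206), within 1.5 mm of the tool axis, with the fingers free of it on both sides. I'll descend and close.

Emit:
carry_out(steps=[0.001,-0.001,0.04,0,0,0,1,0.001,-0.001,0.08,0,0,0,1,0.001,-0.001,0.115,0,0,0,1,0.001,-0.001,0.14,0,0,0,1,0.001,-0.001,0.15,0,0,0,1,0.001,-0.001,0.15,0,0,0,1,0.001,-0.001,0.15,0,0,0,0.6,0.001,-0.001,0.15,0,0,0,0.4,0.001,-0.001,0.15,0,0,0,0,0.001,-0.001,0.15,0,0,0,0,0.001,-0.001,0.15,0,0,0,0,0.001,-0.001,0.15,0,0,0,0,0.001,-0.001,0.15,0,0,0,0,0.001,-0.001,0.15,0,0,0,0])

```text
time_s: 3.2
eef_pos: [0.6035, 0.2357, 0.1035]
eef_rot: [0.002, -0.233, 0.973, 0.0]
wrist_force: [-1.0, 1.3, 6.6]
opening: 0.666
grasp_force: 64.9
```

Gripped at opening 0.67 with 65 N. I'll lift and carry it over the far end of the box.

Emit:
carry_out(steps=[0,0,-0.01,0,0,0,0,0,0,-0.03,0,0,0,0,0,0,-0.06,0,0,0,0,0,0,-0.085,0,0,0,0,0.003,-0.01,-0.1,0,0,0,0,0.01,-0.03,-0.1,0,0,0,0,0.02,-0.06,-0.1,0,0,0,0,0.03,-0.09,-0.1,0,0,0,0,0.04,-0.12,-0.1,0,0,0,0,0.05,-0.15,-0.1,0,0,0,0,0.06,-0.18,-0.1,0,0,0,0,0.07,-0.21,-0.1,0,0,0,0,0.075,-0.227,-0.1,0,0,0,0,0.078,-0.237,-0.1,0,0,0,0,0.078,-0.237,-0.1,0,0,0,0,0.078,-0.237,-0.1,0,0,0,0,0.078,-0.237,-0.1,0,0,0,0])

```text
time_s: 4.9
eef_pos: [0.6393, -0.01, 0.2007]
eef_rot: [-0.0, -0.233, 0.972, 0.0]
wrist_force: [0.9, -0.1, -4.2]
opening: 0.665
grasp_force: 65.1
```

Run:
```python
from h import *
c=cam("wrist");save("pics/w2.png",c[0]);o=ctrl.get_obs();print(o["eef_pos"],o["grasp_force"],o["opening"],o["wrist_force"])
```

```text
[ 0.63934978 -0.01007359  0.20077623] 65.09984493255615 0.6642989382934871 [-0.28494199 -0.03716464 -4.72815644]
```

View pics/w2.png

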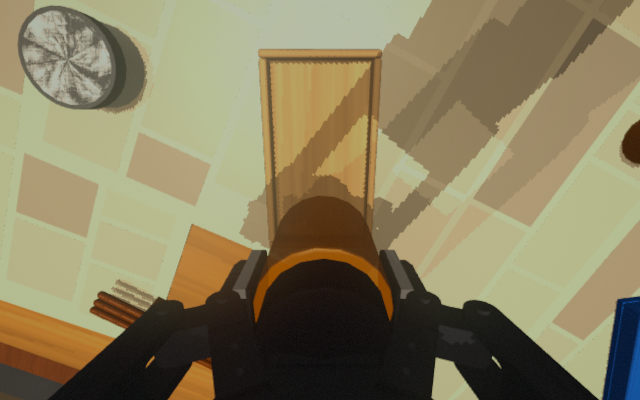

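The jar sits centred over the box width: the near rim corners are at (261,52) and (381,52), and the jar axis is at column 322. I'll check the box pose from that rim edge.

Run:
```python
from h import *
c=cam("wrist")
a,b=ray(c,261,50,.025),ray(c,381,50,.025);m=(a+b)/2;d=a-b
u=np.array([.892,.452,0]);print(np.linalg.norm(d),np.degrees(np.arctan2(d[1],d[0])),m+.081*u, totool(m))
```

```text
0.08834140954117578 -63.03618074441313 [ 0.60768161 -0.02768742  0.025     ] [ 0.1172236  -0.00110845  0.17585172]
```

Box pose confirmed to under 1 mm. Now lowering the jar.

Emit:
carry_out(steps=[0,-0.001,0.02,0,0,0,0,0,-0.001,0.045,0,0,0,0,0,-0.001,0.065,0,0,0,0,0,-0.001,0.077,0,0,0,0,0,-0.001,0.083,0,0,0,0,0,-0.001,0.086,0,0,0,0,0,-0.001,0.088,0,0,0,0,0,-0.001,0.09,0,0,0,0,0,-0.001,0.09,0,0,0,0,0,-0.001,0.09,0,0,0,0])

```text
time_s: 6.0
eef_pos: [0.6403, -0.0124, 0.1114]
eef_rot: [0.0, -0.232, 0.973, -0.0]
wrist_force: [0.1, 0.4, -5.2]
opening: 0.665
grasp_force: 65.1
```

Emit:
carry_out(steps=[0,0,0.001,0,0,0,0,0,0,0.002,0,0,0,0,0,0,0.003,0,0,0,0,0,0,0.003,0,0,0,0,0,0,0.003,0,0,0,0])

```text
time_s: 6.5
eef_pos: [0.6403, -0.0125, 0.1096]
eef_rot: [0.0, -0.233, 0.973, -0.0]
wrist_force: [-4.8, -0.1, 6.5]
opening: 0.664
grasp_force: 66.2
```

The force changed sign, so the jar is on the floor. Opening, then straight up.

Emit:
carry_out(steps=[0,0,0.001,0,0,0,0.75,0,0,0.001,0,0,0,0.85,0,0,0.001,0,0,0,1,0,0,0.001,0,0,0,1,0,0,0.001,0,0,0,1,0,0,0.001,0,0,0,1,0,0,-0.02,0,0,0,1,0,0,-0.05,0,0,0,1,0,0,-0.09,0,0,0,1,0,0,-0.13,0,0,0,1,0,0,-0.142,0,0,0,1,0,0,-0.142,0,0,0,1])

```text
time_s: 7.7
eef_pos: [0.6413, -0.0126, 0.2528]
eef_rot: [0.002, -0.232, 0.973, -0.001]
wrist_force: [-0.4, -0.4, -0.4]
opening: 0.997
grasp_force: 0.0
```

Run:
```python
from h import *
o=ctrl.get_obs();print(o["time_s"],o["eef_pos"],o["opening"],o["q"].round(2),totool([.4825,-.2247,.26]))
c=cam("top");im=c[0];hsv=cv2.cvtColor(im,cv2.COLOR_RGB2HSV)
crop=im[130:270,215:465]; save("pics/crop2.png",np.clip(cv2.resize(crop,None,fx=3.2,fy=3.2,interpolation=cv2.INTER_CUBIC)*1.6,0,255).astype(np.uint8))
```

```text
7.7 [ 0.64132574 -0.01261077  0.25283122] 0.996880439380133 [-0.2   0.37  1.48 -0.    1.29 -2.24] [ 0.23754058 -0.11735778 -0.00777639]
```

Emit:
carry_out(steps=[0.238,-0.117,-0.008,0,0,0.24,1,0.238,-0.117,-0.008,0,0,0.24,1,0.238,-0.117,-0.008,0,0,0.24,1,0.238,-0.117,-0.008,0,0,0.24,1,0.238,-0.117,-0.008,0,0,0.24,1,0.238,-0.117,-0.008,0,0,0.24,1,0.238,-0.117,-0.008,0,0,0.24,1,0.238,-0.117,-0.008,0,0,0.24,1,0.238,-0.117,-0.008,0,0,0.24,1,0.238,-0.117,-0.008,0,0,0.24,1])

```text
time_s: 8.75
eef_pos: [0.4813, -0.2231, 0.2574]
eef_rot: [-0.0, -0.115, 0.993, 0.0]
wrist_force: [-0.2, -0.5, 0.6]
opening: 1.002
grasp_force: 0.0
```

Run:
```python
from h import *
o=ctrl.get_obs();print(o["time_s"],o["eef_pos"],o["eef_rot"],o["q"].round(2))
c=cam("wrist");im=c[0];save("pics/w3.png",im);np.save("w3.npy",np.array(c[1]))
```

```text
8.75 [ 0.48128865 -0.22307492  0.25739693] [-2.19222558e-04 -1.15364948e-01  9.93323077e-01  3.81848708e-04] [-0.66  0.13  1.76  0.    1.25 -2.46]
```

View pics/w3.png

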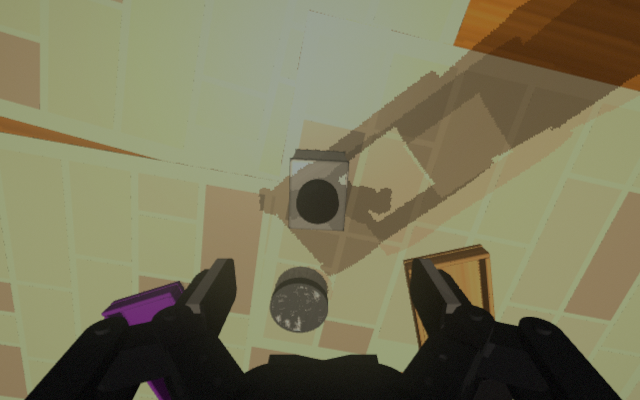

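View pics/crop2.png

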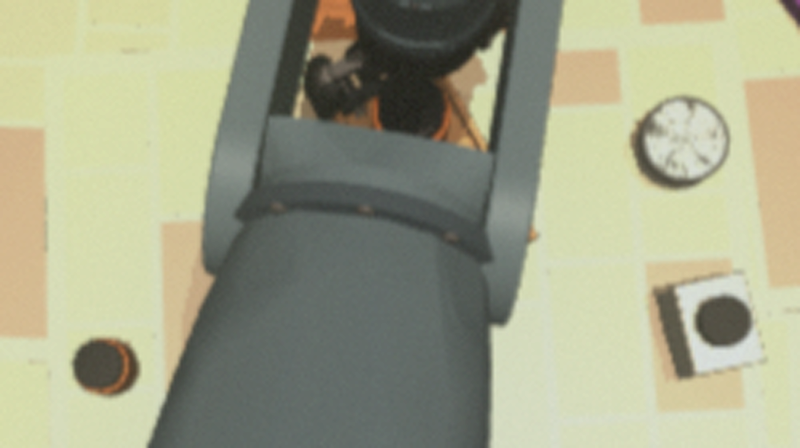

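The view shows the tin top at about (290,158)–(347,230), square to the fingers, with the cap at (317,201). The jar stands in the box in the top crop, partly hidden by the arm. Next is the remaining offset.

Run:
```python
from h import *
c=cam("wrist")
P=np.array([ray(c,u,v,.066)for u,v in((290,159),(348,159),(346,230),(289.5,230))])
print([totool(p).round(4) for p in P], totool(P.mean(0)), totool(ray(c,317.5,201.5,.086)))
```

```text
[array([ 0.0338, -0.0284,  0.1917]), array([0.0338, 0.022 , 0.1917]), array([-0.0332,  0.0219,  0.1917]), array([-0.0332, -0.0311,  0.1917])] [ 0.00030725 -0.00391474  0.19168665] [ 0.0013397  -0.00433934  0.17168662]
```

Emit:
carry_out(steps=[0.001,-0.004,0.04,0,0,0.02,1,0.001,-0.004,0.08,0,0,0.02,1,0.001,-0.004,0.12,0,0,0.02,1,0.001,-0.004,0.147,0,0,0.02,1,0.001,-0.004,0.157,0,0,0.02,1,0.001,-0.004,0.157,0,0,0.02,1,0.001,-0.004,0.157,0,0,0.02,0.6,0.001,-0.004,0.157,0,0,0.02,0.4,0.001,-0.004,0.157,0,0,0.02,0,0.001,-0.004,0.157,0,0,0.02,0,0.001,-0.004,0.157,0,0,0.02,0,0.001,-0.004,0.157,0,0,0.02,0,0.001,-0.004,0.157,0,0,0.02,0,0.001,-0.004,0.157,0,0,0.02,0])

```text
time_s: 10.25
eef_pos: [0.4818, -0.2292, 0.103]
eef_rot: [0.001, -0.104, 0.995, -0.001]
wrist_force: [0.2, 1.1, 7.2]
opening: 0.603
grasp_force: 64.7
```

Run:
```python
from h import *
o=ctrl.get_obs();w,x,y,z=o["eef_rot"];M=R.from_quat([x,y,z,w]).as_matrix();print(np.degrees(np.arctan2(M[1,1],M[0,1])))
# want tin centre = box centre -33.3mm*u ; tool y at 116.9 deg
b=np.array([.6075,-.0277,0]);u=np.array([np.cos(np.radians(26.95)),np.sin(np.radians(26.95)),0])
t=b-.034*u;t[2]=o["eef_pos"][2];print(t,totool(t),o["q"].round(2))
```

```text
101.98352380162979
[ 0.57719232 -0.04310923  0.10295461] [-1.31955337e-01  1.62198217e-01 -7.45351993e-05] [-0.67  0.36  1.84  0.    0.93 -2.45]
```

Gripped at opening 0.60 with 65 N. I'll lift, turn it to the box's direction and carry it over the near end.

Emit:
carry_out(steps=[0,0,-0.01,0,0,0,0,0,0,-0.035,0,0,0,0,0,0,-0.07,0,0,0,0,0,0,-0.1,0,0,0,0,-0.005,0.006,-0.118,0,0,-0.01,0,-0.015,0.018,-0.12,0,0,-0.03,0,-0.035,0.043,-0.12,0,0,-0.07,0,-0.055,0.068,-0.12,0,0,-0.11,0,-0.075,0.092,-0.12,0,0,-0.15,0,-0.095,0.117,-0.12,0,0,-0.19,0,-0.112,0.138,-0.12,0,0,-0.22,0,-0.125,0.154,-0.12,0,0,-0.25,0,-0.132,0.162,-0.12,0,0,-0.261,0,-0.132,0.162,-0.12,0,0,-0.261,0,-0.132,0.162,-0.12,0,0,-0.261,0,-0.132,0.162,-0.12,0,0,-0.261,0])

```text
time_s: 11.85
eef_pos: [0.5756, -0.0434, 0.2205]
eef_rot: [-0.0, -0.232, 0.973, 0.0]
wrist_force: [-0.0, -0.4, -5.5]
opening: 0.597
grasp_force: 64.4
```

Run:
```python
from h import *
c=cam("wrist");save("pics/w4.png",c[0]);o=ctrl.get_obs();print(o["eef_pos"],o["grasp_force"],o["opening"],totool([0.5772,-.0431,.11]))
w,x,y,z=o["eef_rot"];M=R.from_quat([x,y,z,w]).as_matrix();print(np.degrees(np.arctan2(M[1,1],M[0,1])))
```

```text
[ 0.57564775 -0.04351142  0.22068047] 64.39472079277039 0.5996793403385132 [-0.00163264 -0.00035118  0.11067953]
116.85305861660069
```

View pics/w4.png

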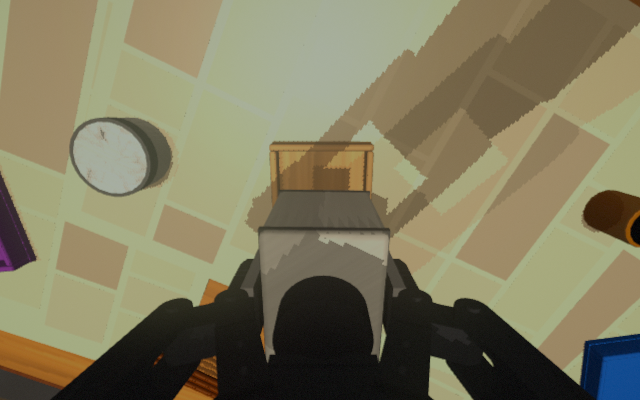

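The tin is square to the box: its near top edge is at row 230, columns 260–388, and the near rim is at row 143, columns 271–373. I'll check the lengthwise clearance.

Run:
```python
from h import *
c=cam("wrist")
for a in((260,230,.1837),(388,230,.1837),(279,192,.1177),(379,192,.1177),(271,143,.025),(373,143,.025)):print(totool(ray(c,*a)).round(4))
```

```text
[ 0.0331 -0.0241  0.0371]
[0.0331 0.0253 0.0371]
[ 0.0295 -0.026   0.1031]
[0.0294 0.0337 0.1031]
[ 0.0472 -0.0449  0.1958]
[0.0472 0.0438 0.1958]
```

Rim gap is about 8–10 mm and jar gap about 10 mm. Lowering.

Emit:
carry_out(steps=[0,0,0.02,0,0,0,0,0,0,0.045,0,0,0,0,0,0,0.07,0,0,0,0,0,0,0.088,0,0,0,0,0,0,0.098,0,0,0,0,0,0,0.103,0,0,0,0,0,0,0.106,0,0,0,0,0,0,0.108,0,0,0,0,0,0,0.11,0,0,0,0,0,0,0.11,0,0,0,0,0,0,0.11,0,0,0,0])

```text
time_s: 13.05
eef_pos: [0.5763, -0.0426, 0.1113]
eef_rot: [0.0, -0.233, 0.972, -0.0]
wrist_force: [-0.7, 0.1, -5.3]
opening: 0.604
grasp_force: 64.2
```

Emit:
carry_out(steps=[0,0,0.001,0,0,0,0,0,0,0.002,0,0,0,0,0,0,0.003,0,0,0,0,0,0,0.003,0,0,0,0,0,0,0.003,0,0,0,0])

```text
time_s: 13.55
eef_pos: [0.5762, -0.0426, 0.109]
eef_rot: [0.0, -0.233, 0.972, -0.0]
wrist_force: [-5.6, 0.1, 6.4]
opening: 0.602
grasp_force: 65.3
```

Contact with the floor, as with the jar. Opening, rising, then backing away so the top camera can see.

Emit:
carry_out(steps=[0,0,0.001,0,0,0,0.7,0,0,0.001,0,0,0,0.8,0,0,0.001,0,0,0,1,0,0,0.001,0,0,0,1,0,0,0.001,0,0,0,1,0,0,0.001,0,0,0,1,0,0,-0.02,0,0,0,1,0,0,-0.05,0,0,0,1,0,0,-0.09,0,0,0,1,0,0,-0.13,0,0,0,1,0,0,-0.17,0,0,0,1,0.04,0,-0.19,0,0,0,1,0.08,0,-0.19,0,0,0,1,0.12,0,-0.19,0,0,0,1,0.14,0,-0.19,0,0,0,1,0.14,0,-0.19,0,0,0,1])

```text
time_s: 15.15
eef_pos: [0.4497, -0.1068, 0.298]
eef_rot: [-0.0, -0.232, 0.973, -0.0]
wrist_force: [-0.3, -0.3, 0.7]
opening: 0.999
grasp_force: 0.0
```

Run:
```python
from h import *
a=cam("wrist")[0];s=cam("scene")[0][120:300,200:440]
s=cv2.resize(s,(533,400),interpolation=cv2.INTER_CUBIC);b=cv2.resize(a,(400,250))
o=np.zeros((400,600-0+333,3),np.uint8);o[:,:533]=s;o[:250,533:]=b
save("pics/fin.png",cv2.resize(o,(800,343)))
```

```text
(no output)
```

View pics/fin.png

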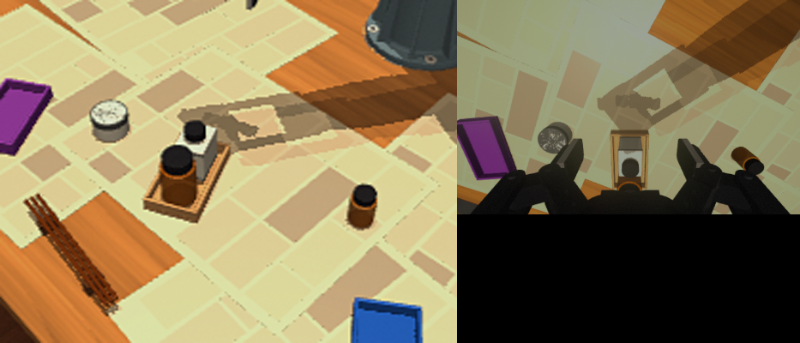

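The jar (178,175) and tin (197,150) stand upright side by side in the wooden box. The small jar (362,205) is still standing where it was, and the gripper is clear.

```bash
python3 -c "
from bench import ctrl
print(ctrl.hand_in())"
```

```text
the job is handed in; nothing more can be done
None
```

I set the large amber jar and the rectangular tin down upright, side by side, in the wooden kit box, left the small jar untouched, and handed the job in at about 15 s of the 59 s limit; no verdict was returned.

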